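# Refit the loose hob knob on its D-spindle and hold it pressed in

## Robot

A 7-joint arm with a two-finger parallel gripper is mounted at the origin on the work surface. World frame = base frame: x ahead of the robot, y to its left, z up, the work surface at z = 0. Lengths are in m, angles in rad, forces in N, time in s.
With the tool pointing down it reaches from about 0.35 to 0.9 m from the base axis. Payload 8.1 kg.
Tool frame: the origin (TCP) lies on the centre line of the jaws, within the pads' length; the fingertips stand 8 mm ahead of it and the grasp point (between the pads) lies 11 mm behind it (env.tip_reach is the distance from the TCP to the fingertips, in m); z points along the fingers, y is the line along which they close (so a half turn about z gives the same grasp; the last joint's range is limited). The gripper opens to 92 mm and grips with 3 to 60 N. Pads are 19 mm wide; open, the fingers measure 130 mm over their backs; the gripper's body (75 mm by 190 mm) begins 47 mm behind the grasp point.
Start: joints at [1.039, 0.434, 0.025, 1.573, -0.012, 1.134, -0.075], TCP at [0.26, -0.568, 0.199] pointing down, gripper open.
Joint ranges: [-2.62, 2.62], [-0.44, 2.09], [-1.27, 1.32], [0.08, 2.57], [-1.32, 4.46], [0.12, 2], [-2.74, 2.74]. Speed limits (rad/s): [2.22, 2.22, 3.01, 3.01, 3.14, 3.14, 3.14].

## Interface

Orientations are given as a rotation vector (axis times angle).
In Python, from rig import env, effector, imaging, close_job gives the robot as it stands. Calls block until the motion is done:
- env.goto(position, orientation): joint-space move of the TCP to a pose.
- env.movel(position, speed=0.15, orientation=None, threshold=None): straight line of the TCP; orientation=None keeps the orientation; speed is the mean speed in m/s. With threshold (N) it stops when the force on the tool has changed by that much, and returns True; else False.
- env.move_j(angles): joint-space move.
- effector.ungrasp() and effector.gripper_close(effort=None): open the fingers fully, or close them until they stop; effort is the grip in N (None keeps the last).
- env.hold(seconds).
- env.inverse_kinematics(position, orientation): joint angles nearest the present ones, or None.
- env.get_state(): the state.
- imaging.capture(name): name is "scene" or "top" or "wrist"; returns (picture, depth): 400x640x3 uint8, red, green, blue; 400x640 float32, m along the optical axis (not along the pixel's ray), 0 where there is no reading.
- imaging.calibration(name): a dict with "vertical_fov" (degrees; the focal length in pixels is half the picture's height over the tangent of half this angle, whatever the lens; pixels are square), "cx", "cy" (the principal point, pixels), "xyz" and "attitude" of the camera in the world. Camera axes: x right, y down, z forward; pixel columns grow to the right and rows downward; lengths in m; the calibration is good to about 2 mm. The wrist camera is an equidistant fisheye: a pixel r from the principal point sees the ray r / f radians off the axis. A picture is of the moment at which its call begins: read the wrist's pose just before it. calibration takes no time and is no camera call; for the wrist camera it gives the pose at the moment of the call.
A pose or a line that the arm cannot do raises env.IKError and nothing moves.
- close_job(): hands the job in; it is judged then, once.
The state is a dict: "time": time; "q": joint angles; "dq": joint speeds; "tau": joint torques, N m; "tool_pos": TCP position; "tool_rot": TCP orientation; "contact_force": force on the tool from outside, world axes, zero at the start; "wrist_torque": the same for the moment, N m; "finger_gap": finger opening in m; "gripper_force": force on a finger pad.
Only numpy, scipy, OpenCV 4.12 (cv2) and the standard library are available. Lean on these libraries where they do the work, as an engineer would, in place of code of your own. Each camera call takes 0.05 s, during which the arm holds its last target. There are 200 camera calls.

## Task

The gas hob has just been cleaned and one of its four control knobs is still lying on the rubber drying mat. Pick that knob up, turn it so that the flat in its bore matches the flat on the bare spindle (its nose then points the same way as the noses of the other three knobs, which are all off), push it fully home on the spindle without forcing it, then press it right down against the tap's spring, as for lighting the burner, and keep pressing: finish while still holding the knob pressed down. Leave the other knobs off and do not knock the other things about.

Things in the scene. Friction and masses are not known exactly. Their poses are not given: they have to be found in the camera images.
- knob: Loose knob, black plastic, about 50 g, right way up on the mat, any yaw. Origin: centre of its underside; z up, x along its nose. Round skirt 42 mm across up to z = 16 mm; on it a bar grip, z = 16 to 34 mm, 13 mm wide (across y), upright flat sides from x = -18 to +16 mm, then tapering to a nose 4 mm wide at x = +29 mm; a white line on top runs out to the nose.
- bore_end (a point): The closed end of the loose knob's D-shaped bore, on its axis, 13 mm above the underside, axes as the knob's; it rests on the spindle's top when the knob is home. Bore radius 5.5 mm, flat 1.7 mm from the axis on the nose (+x) side, mouth at the underside countersunk 1 to 2 mm. It slips on with the nose within 0.15 rad of the spindle's x; turned wrong it jams or stops 10 mm high.
- nose (a point): The tip of the loose knob's nose (pointer), 29 mm from its axis, 25 mm above its underside.
- spindle_top (a point): Centre of the top of the bare tap spindle, 22 mm above the plate. z up, x to its flat side: the way the fitted knobs' noses point (all taps are off). D-section: radius 5 mm, flat 1.2 mm from the axis; the last 2 mm taper in by 1 to 1.5 mm. It does not turn. With the knob home, its underside is 9 mm above the plate.
- spindle (a joint): How far the bare spindle is pressed down, m: 0 = up (start), 0.005 = at its stop. It starts to give at 5 N and reaches the stop at 10 N; it springs back when let go.
- tap: The fixed foot of the bare tap, a rubber seal 20 mm across and 3 mm high round the spindle, with the spindle in it. Origin: on the axis, on the hob's plate, 22 mm below spindle_top when the spindle is up; axes as spindle_top.
- hob: Steel gas hob, fixed, 510 (its x) by 580 mm (its y), plate top 6 mm above the worktop. Origin: on the worktop under the middle of the control strip, which runs front to back at the hob's right side. The four taps stand at x = -99, -33, +33, +99 mm, y = 0 (which one is bare varies). The plate ends at y = -55 mm; iron pan supports 42 mm above the plate begin at y = +80 mm.
- mat: Light grey rubber drying mat, fixed, 220 mm (x) by 360 mm (y), 4 mm thick, on the worktop right of the hob. Origin: centre of its underside.
- fitted0 (a joint): One of the three control knobs still in place on the hob; same shape and black plastic as the loose knob. The value is how far it has been turned anticlockwise, rad: 0 = off (start), up to 4.2. Stiff (0.12 N m).
- fitted1 (a joint): One of the three control knobs still in place on the hob; same shape and black plastic as the loose knob. The value is how far it has been turned anticlockwise, rad: 0 = off (start), up to 4.2. Stiff (0.12 N m).
- fitted2 (a joint): One of the three control knobs still in place on the hob; same shape and black plastic as the loose knob. The value is how far it has been turned anticlockwise, rad: 0 = off (start), up to 4.2. Stiff (0.12 N m).
- fitted0_top (a point): Top of fitted knob 0 (the one of joint fitted0), on its axis, 43 mm above the hob's plate; x along its nose.
- fitted1_top (a point): Top of fitted knob 1 (the one of joint fitted1), on its axis, 43 mm above the hob's plate; x along its nose.
- fitted2_top (a point): Top of fitted knob 2 (the one of joint fitted2), on its axis, 43 mm above the hob's plate; x along its nose.
- saucepan: Steel saucepan, 180 mm across, 95 mm high, with a 115 mm handle, on the pan support over the near left burner. Origin: centre of its base. To be left alone.
- mug: White mug, 80 mm across, 92 mm high, on the mat. Origin: centre of its base. To be left alone.
- spoon: Steel spoon, 170 mm long, lying on the mat. Origin: on the mat under its middle. To be left alone.
- jar_lid: Round aluminium jar lid, 70 mm across, 14 mm high, plain and flat on top, on the mat. Origin: centre of its underside. To be left alone.
- pepper_mill: Dark wooden pepper mill, 56 mm across, 162 mm high, on the worktop. Origin: centre of its base. To be left alone.
- salt_jar: White ceramic salt jar with a lid, 68 mm across, 100 mm high, on the worktop. Origin: centre of its base. To be left alone.

How it is judged:
On the way, in this order (a step that is already met when the one before it is completed fails the run):
1. the knob has been picked up off the mat by the gripper (contact force between the fingers and knob above 1 N and height (world z) of knob above 0.03 m and contact force between knob and mat below 0.01 N), for 0.2 s.
2. the knob is fully home on the bare spindle, its flat on the spindle's flat (z of bore_end in the frame of spindle_top below 0.002 m and horizontal distance between bore_end and spindle_top below 0.002 m and angle between the x axis of knob and the x axis of spindle_top, either way round below 0.25 rad and x of nose in the frame of spindle_top above 0.02 m and angle between knob's own z axis and vertical below 0.1 rad), for 0.1 s.
At the end, for the whole second after the job is handed in: Bore end within 2 mm of the spindle's top (height and sideways), nose along the spindle's flat side within 0.25 rad, upright within 0.1 rad; spindle pressed more than 3.5 mm of its 5 mm, by the knob with over 4 N, fingers still on the knob; other knobs off (within 0.35 rad) (all of step 2 and value of joint spindle above 0.0035 m and contact force between knob and tap above 4 N and contact force between the fingers and knob above 1 N and value of joint each of fitted0, fitted1, fitted2 below 0.35 rad); the arm keeps its last pose, push and grip.
It fails at once if the knob is forced on the spindle (more than 60 N) (contact force between knob and tap above 60 N).
It fails at once if another knob is turned away from off (more than 0.35 rad) (value of joint any of fitted0, fitted1, fitted2 above 0.35 rad).
It fails at once if one of the other things is pushed or knocked more than 30 mm (distance of any of saucepan, mug, spoon, jar_lid, pepper_mill, salt_jar from where it was at the start of the episode above 0.03 m).
It also fails if it takes over 48 s, if anything falls off the work surface, if the arm or the gripper's body presses on something with over 40 N, if the wrist force passes 120 N, or if a joint passes its speed limit or range.

## Working session

There is one attempt and no reset: what is moved stays moved. The work goes in short steps, each a Python script; the robot and the scene stay as the last script left them, time stands still between calls to the robot, and variables do not carry over. Pictures are saved under pics/ and viewed, at most 11 in all, crops included, and the job is handed in when it is done.

```bash
ls; mkdir -p pics; python3 - <<'E'
from rig import env, effector, imaging
import cv2, numpy as np
s=env.get_state(); print(s)
ims=[]
for n in ["top","scene"]:
    p,d=imaging.capture(n); np.savez(f"pics/{n}0.npz",p=p,d=d)
    cv2.imwrite(f"pics/{n}0.png",p[:,:,::-1]); print(n,imaging.calibration(n),(d>0).mean())
E
```

```text
pics
{'time': 0.0, 'q': array([ 1.03938017,  0.43524934,  0.024969  ,  1.5741273 , -0.01159522,
        1.13403027, -0.07512368]), 'dq': array([ 0.00106408,  0.0015064 , -0.00013779,  0.00025293,  0.00099149,
        0.00052642,  0.00039437]), 'tau': array([ 4.50104599e-04, -6.67853880e+01,  9.85116474e-01, -3.14470375e+01,
       -6.04697247e-02,  4.26359545e-02,  1.50686756e-04]), 'tool_pos': array([ 0.25956908, -0.56790285,  0.19831694]), 'tool_rot': array([-3.06813235e+00, -6.67959921e-01,  7.90890537e-04]), 'contact_force': array([ 0.58375396, -0.27690286, -0.30793564]), 'wrist_torque': array([-0.02375061, -0.02745999, -0.02987602]), 'gripper_force': 0.0, 'finger_gap': 0.09176765606020436}
top {'vertical_fov': 44.91628344470673, 'cx': 317.2069161378721, 'cy': 201.77923987796592, 'xyz': array([ 0.2976751 , -0.06057894,  1.75002047]), 'attitude': array([-2.12577495,  2.14624178, -0.18957615])} 0.99590625
scene {'vertical_fov': 47.382073177292355, 'cx': 322.6210663967226, 'cy': 204.65455042993347, 'xyz': array([ 1.2705166 , -1.03244687,  0.78073079]), 'attitude': array([-2.04184922, -0.62710335,  0.38142758])} 0.98430859375
```

View pics/top0.png

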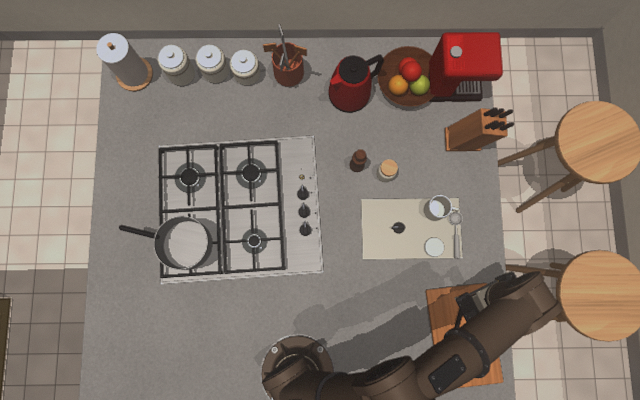

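View pics/scene0.png

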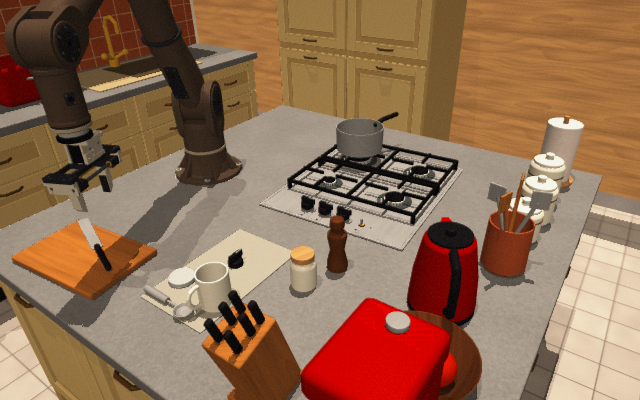

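The top view shows the loose knob at about (398,228) on the mat. The fitted knobs are at (303,193), (304,211) and (306,229), and the bare spindle is at (302,178). Next I'll take rough positions from this and look closer with the wrist camera.

```bash
cat > h.py <<'E'
from rig import env, effector, imaging, close_job
import cv2, numpy as np
from scipy.spatial.transform import Rotation as R
def ray(n,uv,cal=None):
    c=cal or imaging.calibration(n); f=200/np.tan(np.radians(c["vertical_fov"])/2)
    x=(np.array(uv,float)-[c["cx"],c["cy"]])/f
    if n=="wrist":
        r=np.linalg.norm(x)+1e-12; v=np.r_[x/r*np.sin(r),np.cos(r)]
    else: v=np.r_[x,1]
    return c["xyz"],R.from_rotvec(c["attitude"]).as_matrix()@v
def plane(n,uv,z,cal=None):
    o,v=ray(n,uv,cal); return o+v*(z-o[2])/v[2]
def proj(n,p,cal=None):
    c=cal or imaging.calibration(n); f=200/np.tan(np.radians(c["vertical_fov"])/2)
    v=R.from_rotvec(c["attitude"]).as_matrix().T@(np.array(p)-c["xyz"])
    if n=="wrist":
        t=np.arctan2(np.hypot(v[0],v[1]),v[2]); x=v[:2]/np.hypot(v[0],v[1])*t
    else: x=v[:2]/v[2]
    return x*f+[c["cx"],c["cy"]]
def down(yaw):  # tool z down, tool x at heading yaw
    return (R.from_euler('z',yaw)*R.from_rotvec([np.pi,0,0])).as_rotvec()
E
python3 - <<'E'
from h import *
np.set_printoptions(precision=4,suppress=True)
k=plane("top",(398,228),.03); print("knob",k)
for uv in [(303,193),(304,211),(306,229)]: print(plane("top",uv,.04))
print("sp",plane("top",(302,178),.028))
s=env.get_state(); 
print(R.from_rotvec(s["tool_rot"]).as_matrix())
c=imaging.calibration("wrist"); print(c, c["xyz"]-s["tool_pos"])
for yaw in np.arange(-3,3.2,.5):
    q=env.inverse_kinematics(np.r_[k[:2],.2],down(yaw)); print(round(yaw,2),q)
E
```

```text
knob [ 0.4947 -0.3627  0.03  ]
[ 0.6233 -0.0238  0.04  ]
[ 0.5578 -0.027   0.04  ]
[ 0.4931 -0.0338  0.04  ]
sp [ 0.6812 -0.0202  0.028 ]
[[ 0.9095  0.4157 -0.0007]
 [ 0.4157 -0.9095  0.0012]
 [-0.0001 -0.0014 -1.    ]]
{'vertical_fov': 65.70646984690485, 'cx': 317.9002248615924, 'cy': 198.1187009689329, 'xyz': array([ 0.3239, -0.5388,  0.3837]), 'attitude': array([ 2.4459, -1.571 , -0.2159])} [0.0644 0.0292 0.1853]
-3.0 [ 0.9876  0.5016 -0.6622  1.56    0.3238  1.1921  1.9769]
-2.5 [ 1.1993  0.6374 -1.0648  1.5424  0.5703  1.302   2.2759]
-2.0 [-0.1509  0.6349  1.155   1.658  -0.607   1.2569 -2.4413]
-1.5 [ 0.2971  0.4237  0.3581  1.623  -0.1605  1.124  -2.3751]
-1.0 [ 0.3731  0.417   0.2473  1.6162 -0.1103  1.122  -1.9228]
-0.5 [ 0.45    0.4142  0.1366  1.6092 -0.0609  1.1223 -1.4692]
0.0 [ 0.52    0.4148  0.0364  1.6028 -0.0163  1.1244 -1.0104]
0.5 [ 0.5912  0.4182 -0.0653  1.5962  0.0293  1.1281 -0.5519]
1.0 [ 0.667   0.4252 -0.1743  1.5891  0.079   1.1342 -0.0964]
1.5 [ 0.7416  0.4356 -0.283   1.5822  0.1299  1.1424  0.3588]
2.0 [ 0.8144  0.4494 -0.3909  1.5755  0.1821  1.1529  0.8135]
2.5 [ 0.8828  0.4663 -0.495   1.5693  0.2345  1.1655  1.2687]
3.0 [ 0.9503  0.4875 -0.6014  1.5633  0.2905  1.1815  1.7215]
```

```bash
python3 - <<'E'
from h import *
np.set_printoptions(precision=4,suppress=True)
s=env.get_state(); M=R.from_rotvec(s["tool_rot"]).as_matrix()
c=imaging.calibration("wrist"); o,v=ray("wrist",(c["cx"],c["cy"])); print("axis tool",M.T@v,"cam tool",M.T@(o-s["tool_pos"]))
k=np.array([.4947,-.3627]); sp=np.array([.6812,-.0202])
for n,t,z,yaw in [("k",k,.15,0.6),("s",sp,.15,.6)]:
    Mx=R.from_rotvec(down(yaw)).as_matrix()
    p=np.r_[t-(Mx@[.05,0,0])[:2],z]
    env.goto(p,down(yaw)); env.hold(.3)
    cal=imaging.calibration("wrist"); st=env.get_state()
    pic,d=imaging.capture("wrist"); np.savez(f"pics/w{n}.npz",p=pic,d=d,**cal)
    cv2.imwrite(f"pics/w{n}.png",pic[:,:,::-1]); print(n,st["time"],st["tool_pos"]-p,proj("wrist",np.r_[t,.03],cal))
E
```

```text
axis tool [-0.2672 -0.0002  0.9636] cam tool [ 0.0707 -0.0001 -0.1853]
k 1.4417 [-0.0007 -0.001   0.0001] [317.665  134.0959]
s 3.2417 [-0.0001 -0.0009  0.    ] [317.4803 134.6842]
```

View pics/wk.png

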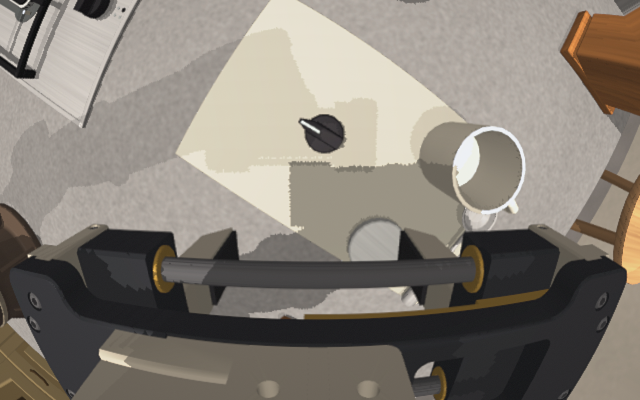

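View pics/ws.png

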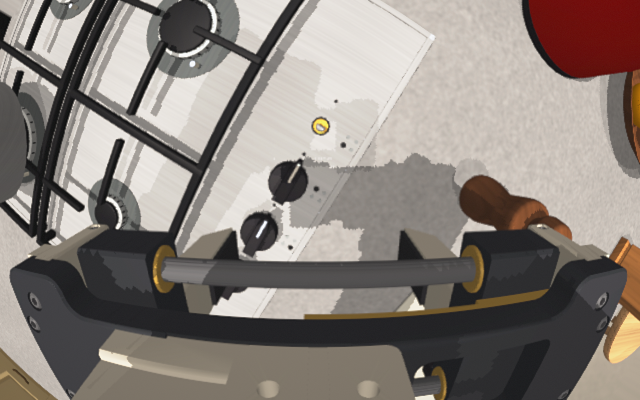

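The loose knob is at (323,133) with its nose at (300,121). The spindle is yellow, at (320,126). I'll zoom in on both.

```bash
python3 - <<'E'
import cv2,numpy as np
a=cv2.imread("pics/ws.png")[85:265,225:365]; b=cv2.imread("pics/wk.png")[90:180,270:370]; c=cv2.imread("pics/top0.png")[165:245,280:330]
a=cv2.resize(a,None,fx=3,fy=3,interpolation=2); b=cv2.resize(b,None,fx=3,fy=3,interpolation=2)
o=np.zeros((540,740,3),np.uint8); o[:540,:420]=a; o[:270,430:730]=b; o[280:280+256,430:590]=cv2.resize(c,None,fx=3.2,fy=3.2,interpolation=2)
cv2.imwrite("pics/zoom1.png",o)
E
```

```text
(no output)
```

View pics/zoom1.png

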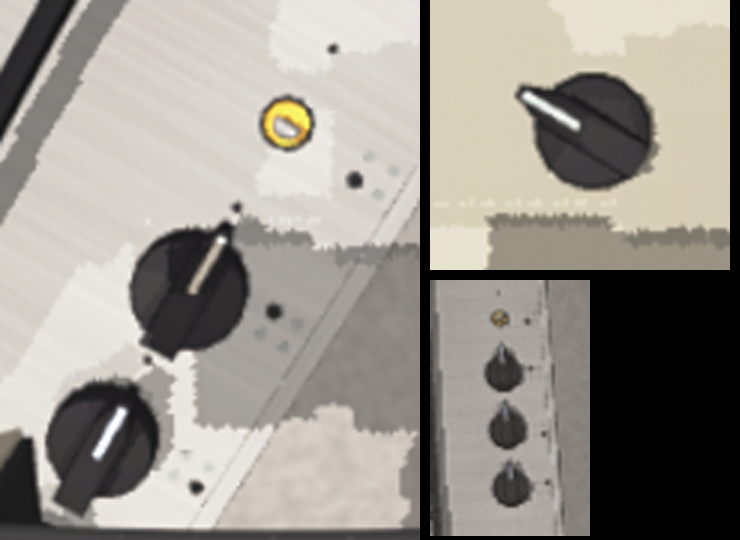

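Nose tips of the fitted knobs point towards the spindle, roughly world +x. The loose nose points roughly along +y. Now I'll take closer views with the camera overhead, from opposite yaws so that calibration bias cancels.

```bash
python3 - <<'E'
from h import *
np.set_printoptions(precision=4,suppress=True)
sp=plane("wrist",(320,126),.028,None) if 0 else None
z=np.load("pics/ws.npz"); sp=plane("wrist",(320,126),.028,z)[:2]
z=np.load("pics/wk.npz"); k=plane("wrist",(323,133),.03,z)[:2]; print(sp,k)
for n,t,yaw in [("s1",sp,.1),("s2",sp,2.9),("k2",k,2.9),("k1",k,.1)]:
    Mx=R.from_rotvec(down(yaw)).as_matrix()
    p=np.r_[t-(Mx@[.06,0,0])[:2],.10]
    env.goto(p,down(yaw)); env.hold(.4)
    cal=imaging.calibration("wrist"); st=env.get_state()
    pic,d=imaging.capture("wrist"); np.savez(f"pics/w{n}.npz",p=pic,d=d,**cal)
    uv=proj("wrist",np.r_[t,.03],cal); u,v=uv.astype(int)
    c=pic[v-40:v+40,u-45:u+45,::-1]; cv2.imwrite(f"pics/c{n}.png",cv2.resize(c,None,fx=4,fy=3.6,interpolation=2)); print(n,st["time"],st["tool_pos"]-p,uv)
o=np.vstack([np.hstack([cv2.imread(f"pics/c{n}.png") for n in r]) for r in [("s1","s2"),("k1","k2")]])
cv2.imwrite("pics/zoom2.png",o)
E
```

```text
[ 0.6896 -0.0175] [ 0.4985 -0.3664]
s1 4.2333 [ 0.0003 -0.0004  0.0004] [317.1695 127.5583]
s2 6.8083 [-0.      0.0001  0.    ] [318.625  129.9971]
k2 8.7333 [ 0.0002  0.0004 -0.    ] [318.2103 129.7711]
k1 11.2083 [-0.     -0.     -0.0001] [317.6227 127.2789]
```

View pics/zoom2.png

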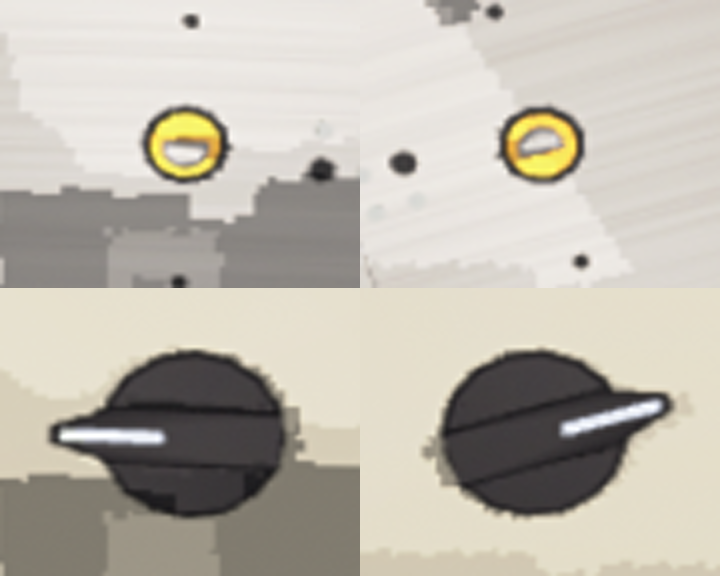

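```bash
python3 - <<'E'
from h import *
from scipy.optimize import least_squares
np.set_printoptions(precision=4,suppress=True)
def cont(m,uv):
    cs,_=cv2.findContours(m.astype(np.uint8),cv2.RETR_EXTERNAL,cv2.CHAIN_APPROX_NONE)
    cs=[c for c in cs if len(c)>12]
    return min(cs,key=lambda c:np.linalg.norm(c[:,0].mean(0)-uv))[:,0]
cast=lambda z,pts,h:np.array([plane("wrist",p,h,z)[:2] for p in pts])
def line(z,hsv,near,h):
    m=(hsv[...,2]>185)&(hsv[...,1]<60)
    yy,xx=np.mgrid[:400,:640]; m&=np.hypot(xx-near[0],yy-near[1])<22
    n,l,s,c=cv2.connectedComponentsWithStats(m.astype(np.uint8)); i=1+np.argmax(s[1:,4])
    ys,xs=np.where(l==i); P=cast(z,np.c_[xs,ys],h)
    vx=cv2.fitLine(P.astype(np.float32),2,0,.01,.01).ravel(); return vx[:2],vx[2:],s[i]
for n in ["s1","s2"]:
    z=np.load(f"pics/w{n}.npz"); hsv=cv2.cvtColor(z["p"],cv2.COLOR_RGB2HSV)
    y=(hsv[...,1]>110)&(hsv[...,0]>15)&(hsv[...,0]<35)&(hsv[...,2]>120)
    c=cont(y,(318,126)); (ctr,ax,a)=cv2.fitEllipse(c); print(n,ctr,ax,"C",plane("wrist",ctr,.009,z)[:2])
    yf=np.zeros((400,640),np.uint8); cv2.fillPoly(yf,[c],1)
    ys,xs=np.where((yf>0)&(hsv[...,1]<60)&(hsv[...,2]>120)); P=cast(z,np.c_[xs,ys],.028)
    w,V=np.linalg.eigh(np.cov(P.T)); print(" D centroid",P.mean(0),"flat normal deg",np.degrees(np.arctan2(V[1,0],V[0,0])),len(xs))
for n in ["k1","k2"]:
    z=np.load(f"pics/w{n}.npz"); hsv=cv2.cvtColor(z["p"],cv2.COLOR_RGB2HSV)
    m=cv2.morphologyEx((hsv[...,2]<100).astype(np.uint8),cv2.MORPH_OPEN,np.ones((3,3)))
    yy,xx=np.mgrid[:400,:640]; m&=(np.hypot(xx-318,yy-128)<42)
    P=cast(z,cont(m,(318,128)),.020)
    f=lambda p:np.hypot(*(P-p).T)-.021
    r=least_squares(f,P.mean(0),loss="soft_l1",f_scale=.0007)
    d,q,_=line(z,hsv,(318,128),.038); e=r.x-q
    d=d*np.sign(d@(q-r.x)); print(n,"C",r.x,"res",np.median(abs(f(r.x))),"nose deg",np.degrees(np.arctan2(d[1],d[0])),"lateral",d[0]*e[1]-d[1]*e[0])
z=np.load("pics/ws.npz"); hsv=cv2.cvtColor(z["p"],cv2.COLOR_RGB2HSV)
for uv in [(296,172),(262,229)]:
    d,q,s=line(z,hsv,uv,.049); print("fit line deg",np.degrees(np.arctan2(d[1],d[0]))%180,q,s)
E
```

```text
s1 (317.7702331542969, 126.59062957763672) (17.166549682617188, 17.410173416137695) C [ 0.6897 -0.0179]
 D centroid [ 0.6884 -0.0181] flat normal deg -176.21823106787784 57
s2 (317.9416198730469, 128.841552734375) (16.625093460083008, 17.571475982666016) C [ 0.6895 -0.018 ]
 D centroid [ 0.6879 -0.0181] flat normal deg -175.66427718611814 53
k1 C [ 0.4983 -0.369 ] res 0.001845302924489669 nose deg 91.40565041870649 lateral -0.0005767402812491812
k2 C [ 0.4977 -0.3695] res 0.0023415758986053345 nose deg 93.19087074468388 lateral 0.0004882361378476308
fit line deg 137.29819 [ 0.6519 -0.0102] [276 151  29  14 197]
fit line deg 145.88171 [ 0.5867 -0.0116] [241 208  32  18  88]
```

```bash
python3 - <<'E'
from h import *
from scipy.optimize import least_squares
np.set_printoptions(precision=4,suppress=True)
for n in ["k1","k2"]:
    z=np.load(f"pics/w{n}.npz"); hsv=cv2.cvtColor(z["p"],cv2.COLOR_RGB2HSV)
    for thr in (80,110):
        m=(hsv[...,2]<thr).astype(np.uint8)
        m=cv2.morphologyEx(m,cv2.MORPH_OPEN,cv2.getStructuringElement(2,(21,21)))  # drops nose and thin shadow
        cs,_=cv2.findContours(m,0,1); c=min(cs,key=lambda c:np.linalg.norm(c[:,0].mean(0)-(318,128)))[:,0]
        P=np.array([plane("wrist",p,.020,z)[:2] for p in c])
        f=lambda p:np.hypot(*(P-p[:2]).T)-p[2]
        r=least_squares(f,np.r_[P.mean(0),.02],loss="soft_l1",f_scale=.0005)
        print(n,thr,len(c),r.x,np.median(abs(f(r.x))),cv2.boundingRect(c))
m=[ (yaw,env.inverse_kinematics([.498,-.367,.03],down(yaw)),env.inverse_kinematics([.6896,-.018,.06],down(yaw-np.radians(92.3-4.1)))) for yaw in (np.radians(92.3),np.radians(92.3-180))]
for a in m: print(a)
E
```

```text
k1 80 126 [ 0.4984 -0.3699  0.018 ] 0.0012217713843093794 (305, 105, 37, 46)
k1 110 131 [ 0.4982 -0.3698  0.0186] 0.0008876418647959343 (304, 104, 39, 47)
k2 80 124 [ 0.4978 -0.3701  0.0177] 0.0009839177458147285 (294, 107, 38, 45)
k2 110 128 [ 0.4979 -0.3701  0.018 ] 0.0009185384598091907 (294, 107, 39, 45)
(np.float64(1.610938899590766), array([ 0.8493,  0.6483, -0.4487,  1.7315,  0.3581,  0.8439,  0.2792]), array([ 0.0287,  0.6687, -0.129 ,  1.5335,  0.0985,  0.9457, -1.6298]))
(np.float64(-1.530653753999027), array([ 0.3505,  0.6136,  0.2934,  1.7784, -0.238 ,  0.7843, -2.3386]), array([ 0.4306,  0.8222, -0.8456,  1.4927,  0.6533,  1.1248,  1.0992]))
```

```bash
python3 - <<'E'
from h import *
from scipy.optimize import least_squares
np.set_printoptions(precision=4,suppress=True)
for n in ["k1","k2"]:
    z=np.load(f"pics/w{n}.npz"); hsv=cv2.cvtColor(z["p"],cv2.COLOR_RGB2HSV)
    m=(hsv[...,2]<90).astype(np.uint8)
    cs,_=cv2.findContours(m,0,1); c=min([c for c in cs if cv2.contourArea(c)>800],key=lambda c:np.linalg.norm(c[:,0].mean(0)-(318,128)))
    m[:]=0; cv2.fillPoly(m,[c],1); print(cv2.boundingRect(c),cv2.contourArea(c))
    tip=c[:,0][np.argmax(np.linalg.norm(c[:,0]-c[:,0].mean(0),axis=1))]
    m=cv2.morphologyEx(m,cv2.MORPH_OPEN,cv2.getStructuringElement(2,(25,25)))
    cs,_=cv2.findContours(m,0,1); c=max(cs,key=cv2.contourArea)[:,0]
    P=np.array([plane("wrist",p,.020,z)[:2] for p in c])
    f=lambda p:np.hypot(*(P-p[:2]).T)-p[2]
    r=least_squares(f,np.r_[P.mean(0),.02],loss="soft_l1",f_scale=.0005)
    t=plane("wrist",tip,.034,z)[:2]; print(n,r.x,np.median(abs(f(r.x))),"tip",tip,t,np.linalg.norm(t-r.x[:2]),np.degrees(np.arctan2(*(t-r.x[:2])[::-1])))
E
```

```text
(285, 105, 58, 46) 1537.0
k1 [ 0.4986 -0.3715  0.0168] 0.0014529910534552097 tip [342 121] [ 0.5059 -0.3854] 0.015690637868019264 -62.344577125308625
(293, 107, 57, 45) 1655.5
k2 [ 0.498 -0.368  0.019] 0.00020894189048056497 tip [349 119] [ 0.4956 -0.3402] 0.027973223678274116 94.92617698341881
```

```bash
python3 - <<'E'
from h import *
np.set_printoptions(precision=4,suppress=True)
k=np.array([.4981,-.3675]); o=down(np.radians(92.3))
env.goto(np.r_[k,.09],o)
print(env.movel(np.r_[k,.0302],speed=.08,threshold=8)); s=env.get_state(); print(s["tool_pos"],s["contact_force"])
effector.gripper_close(30); s=env.get_state(); print("gap",s["finger_gap"],s["gripper_force"],s["tool_pos"])
env.movel(np.r_[k,.13],speed=.08); env.hold(.4)
s=env.get_state(); print("gap",s["finger_gap"],s["gripper_force"],s["tool_pos"],s["contact_force"],s["time"])
cal=imaging.calibration("wrist"); pic,d=imaging.capture("wrist"); np.savez("pics/wh.npz",p=pic,d=d,tp=s["tool_pos"],tr=s["tool_rot"],**cal)
u,v=proj("wrist",s["tool_pos"],cal).astype(int); print(u,v)
v=min(v,330); cv2.imwrite("pics/hand.png",cv2.resize(pic[v-70:v+70,u-100:u+100,::-1],None,fx=4,fy=4,interpolation=2))
E
```

```text
False
[ 0.4985 -0.3676  0.0306] [ 0.0468  1.2076 -0.025 ]
gap 0.00036599738405367185 0.0 [ 0.4981 -0.3675  0.0302]
gap 0.0005726971336223762 0.0 [ 0.4981 -0.3675  0.1299] [-0.1904 -0.5374  0.4111] 16.5333
319 228
```

View pics/hand.png

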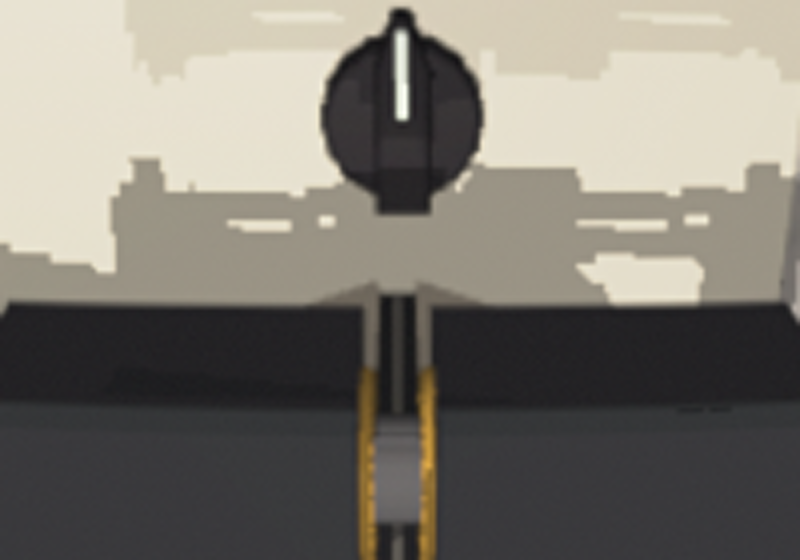

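The gripper closed on nothing. The knob still sits upright on the mat, at about pixel (319,188) in the full image. I'll relocate it using this view and the depth image.

```bash
python3 - <<'E'
from h import *
np.set_printoptions(precision=4,suppress=True)
z=np.load("pics/wh.npz"); print(env.tip_reach, z["tp"])
for uv in [(319,188),(319,161),(319,211),(319,176),(299,188),(339,188)]:
    d=z["d"][uv[1],uv[0]]; o,v=ray("wrist",uv,z); c=R.from_rotvec(z["attitude"]).as_matrix()[:,2]
    print(uv,"plane.03",plane("wrist",uv,.03,z),"depth",d,o+v*d/(v@c))
for n,uv in [("k1",(319,128)),("k2",(317,128)),("s1",(318,127)),("k1",(290,160)),("s1",(300,120))]:
    z=np.load(f"pics/w{n}.npz"); d=z["d"][uv[1],uv[0]]; o,v=ray("wrist",uv,z); c=R.from_rotvec(z["attitude"]).as_matrix()[:,2]
    print(n,o,d,o+v*d/(v@c))
z=np.load("pics/top0.npz"); c=imaging.calibration("top"); A=R.from_rotvec(c["attitude"]).as_matrix()[:,2]
for uv in [(398,228),(303,193),(302,178),(380,250),(315,200)]:
    d=z["d"][uv[1],uv[0]]; o,v=ray("top",uv); print("top",uv,o+v*d/(v@A))
p,d=imaging.capture("top"); cv2.imwrite("pics/top1.png",p[195:265,355:475,::-1].repeat(5,0).repeat(5,1))
p,d=imaging.capture("scene"); cv2.imwrite("pics/scene1.png",p[:,:,::-1])
E
```

```text
0.008 [ 0.4981 -0.3675  0.1299]
(319, 188) plane.03 [ 0.4978 -0.365   0.03  ] depth 0.28506136 [ 0.4977 -0.3631  0.038 ]
(319, 161) plane.03 [ 0.4968 -0.3392  0.03  ] depth 0.28666452 [ 0.4968 -0.3393  0.0297]
(319, 211) plane.03 [ 0.4988 -0.3879  0.03  ] depth 0.29001307 [ 0.4986 -0.385   0.0389]
(319, 176) plane.03 [ 0.4973 -0.3535  0.03  ] depth 0.28088945 [ 0.4972 -0.3516  0.0391]
(299, 188) plane.03 [ 0.4789 -0.3658  0.03  ] depth 0.3055944 [ 0.4782 -0.3687  0.018 ]
(339, 188) plane.03 [ 0.5168 -0.3643  0.03  ] depth 0.30574548 [ 0.5177 -0.3672  0.0179]
k1 [ 0.5092 -0.3656  0.2853] 0.24142653 [ 0.4984 -0.3675  0.0378]
k2 [ 0.4865 -0.3637  0.2853] 0.24201486 [ 0.4966 -0.3669  0.0372]
s1 [ 0.7004 -0.017   0.2857] 0.25294903 [ 0.69   -0.0181  0.0262]
k1 [ 0.5092 -0.3656  0.2853] 0.2827489 [ 0.4651 -0.3442  0.0034]
s1 [ 0.7004 -0.017   0.2857] 0.27036652 [ 0.694  -0.0016  0.0065]
top (398, 228) [ 0.4932 -0.3603  0.0436]
top (303, 193) [ 0.6226 -0.0239  0.0435]
top (302, 178) [ 0.6849 -0.0198  0.0116]
top (380, 250) [ 0.419 -0.3   -0.001]
top (315, 200) [ 0.6024 -0.0668  0.0112]
```

```bash
python3 - <<'E'
from h import *
np.set_printoptions(precision=4,suppress=True)
z=np.load("pics/wh.npz"); A=R.from_rotvec(z["attitude"]).as_matrix()[:,2]; T=R.from_rotvec(z["tr"]).as_matrix()
tool=lambda x:T.T@(x-z["tp"])
for u in (311,315,319,323,327):
  for v in (222,226,228,230,232,235,240,250,258,270):
    d=z["d"][v,u]; o,r=ray("wrist",(u,v),z); print((u,v),tool(o+r*d/(r@A)) if d>0 else None, z["p"][v,u])
print("tip",proj("wrist",z["tp"]+T@[.0,0,.008],z),proj("wrist",z["tp"]+T@[.0095,0,.008],z))
E
```

```text
(311, 222) [-0.0409 -0.0086  0.1253] [154 147 133]
(311, 226) [-0.0459 -0.0086  0.1264] [154 148 134]
(311, 228) [-0.048  -0.0086  0.1258] [137 129 116]
(311, 230) [ 0.011  -0.0048 -0.0308] [110 103  92]
(311, 232) [ 0.0107 -0.0048 -0.0329] [111 103  93]
(311, 235) [ 0.011  -0.0046 -0.0381] [109 102  91]
(311, 240) [ 0.0101 -0.0046 -0.0424] [108 101  90]
(311, 250) [ 0.0336 -0.003  -0.1046] [94 79 53]
(311, 258) [ 0.0338 -0.0029 -0.11  ] [106  81  38]
(311, 270) [ 0.0312 -0.0029 -0.1121] [167 127  57]
(315, 222) [-0.0411 -0.0043  0.1258] [154 148 133]
(315, 226) [-0.0458 -0.0043  0.1262] [154 148 134]
(315, 228) [-0.0489 -0.0044  0.1281] [155 148 134]
(315, 230) [-0.0501 -0.0043  0.1254] [135 129 117]
(315, 232) [ 0.0089 -0.0027 -0.0284] [37 35 34]
(315, 235) [ 0.0094 -0.0026 -0.034 ] [24 24 26]
(315, 240) [ 0.0087 -0.0026 -0.0392] [23 24 25]
(315, 250) [ 0.0093 -0.0025 -0.0525] [24 24 26]
(315, 258) [ 0.0093 -0.0024 -0.0611] [26 26 27]
(315, 270) [ 0.0296 -0.0019 -0.1092] [95 92 91]
(319, 222) [-0.0411 -0.      0.1257] [153 147 133]
(319, 226) [-0.0462 -0.      0.1273] [154 147 133]
[... 727 characters left out ...]
 [94 87 78]
(323, 250) [ 0.0101  0.0013 -0.0543] [65 60 54]
(323, 258) [ 0.0296  0.0005 -0.1016] [83 67 37]
(323, 270) [ 0.0298  0.0004 -0.1095] [97 92 91]
(327, 222) [-0.0412  0.0085  0.1261] [154 148 133]
(327, 226) [-0.0458  0.0086  0.126 ] [154 147 133]
(327, 228) [-0.0482  0.0086  0.1265] [151 145 131]
(327, 230) [ 0.0109  0.0038 -0.0308] [114 107  95]
(327, 232) [ 0.0103  0.0037 -0.0319] [112 104  92]
(327, 235) [ 0.0359  0.0017 -0.0987] [50 48 47]
(327, 240) [ 0.0358  0.0016 -0.1024] [41 39 39]
(327, 250) [ 0.0347  0.0015 -0.1068] [63 52 34]
(327, 258) [ 0.0338  0.0014 -0.11  ] [100  78  41]
(327, 270) [ 0.0313  0.0014 -0.1123] [134 103  47]
tip [319.608  224.1018] [319.6323 210.5012]
```

View pics/scene1.png

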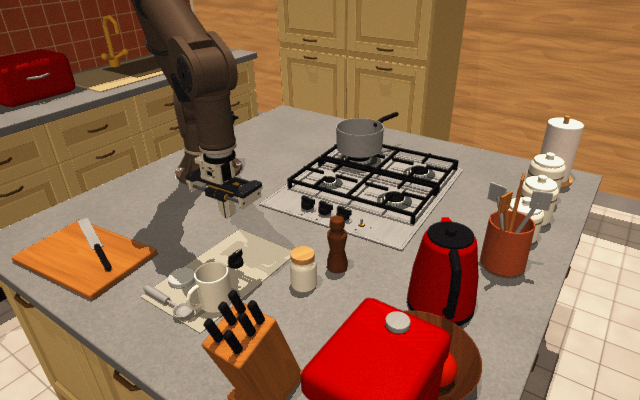

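The depth image puts the fingertips about 29 mm behind the reported TCP. The task sheet says they should be 8 mm ahead of it. I'll cross-check with the scene camera before relying on either number.

```bash
python3 - <<'E'
from h import *
np.set_printoptions(precision=4,suppress=True)
s=env.get_state(); T=R.from_rotvec(s["tool_rot"]).as_matrix(); tp=s["tool_pos"]; print(s["finger_gap"],tp)
for dz in (.008,-.0285,-.05): print(dz,proj("scene",tp+T@[0,0,dz]),proj("scene",tp+T@[.0095,0,dz]),proj("scene",tp+T@[-.0095,0,dz]))
p,d=imaging.capture("scene"); cv2.imwrite("pics/sc_crop.png",cv2.resize(p[150:250,170:290,::-1],None,fx=6,fy=6,interpolation=2))
E
```

```text
0.0001712865240009843 [ 0.4981 -0.3675  0.13  ]
0.008 [229.8877 227.6449] [232.3635 225.9041] [227.3833 229.4058]
-0.0285 [228.1104 215.822 ] [230.6361 214.1218] [225.555  217.5421]
-0.05 [227.0365 208.678 ] [229.5925 207.0035] [224.4502 210.3724]
```

View pics/sc_crop.png

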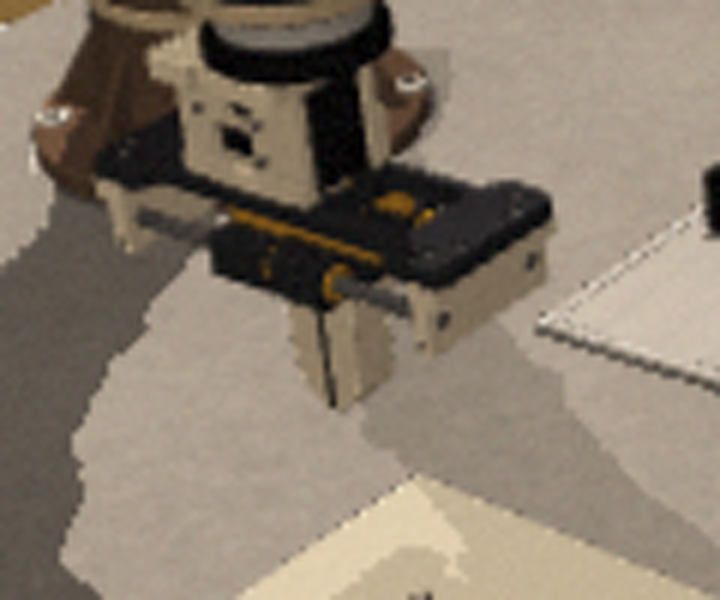

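The scene view agrees. The fingertips are at pixel (227,217), which matches z = -0.0285 in the tool frame and not +0.008. From here on I'll use the measured tip offset, so TCP z = tip z - 0.029.

```bash
python3 - <<'E'
from h import *
np.set_printoptions(precision=4,suppress=True)
k=np.array([.4981,-.3675])
effector.ungrasp()
print(env.movel(np.r_[k,-.005],speed=.08,threshold=8)); s=env.get_state(); print(s["tool_pos"],s["contact_force"])
effector.gripper_close(45); s=env.get_state(); print("gap",s["finger_gap"],s["gripper_force"],s["tool_pos"])
if .010<s["finger_gap"]<.016:
    env.movel(np.r_[k,.06],speed=.06); env.hold(.4)
    s=env.get_state(); print("gap",s["finger_gap"],s["gripper_force"],s["tool_pos"],s["contact_force"])
    cal=imaging.calibration("wrist"); pic,d=imaging.capture("wrist"); np.savez("pics/wh2.npz",p=pic,d=d,tp=s["tool_pos"],tr=s["tool_rot"],**cal)
    cv2.imwrite("pics/hand2.png",cv2.resize(pic[150:290,220:420,::-1],None,fx=4,fy=4,interpolation=2))
print(env.get_state()["time"])
E
```

```text
False
[ 0.4984 -0.3677 -0.0045] [ 0.3238 -0.0246 -0.535 ]
gap 0.012620248355690042 44.999887347221375 [ 0.4981 -0.3675 -0.005 ]
gap 0.012827880823660239 44.999783635139465 [ 0.4981 -0.3675  0.0599] [ 0.5114  0.1489 -1.2923]
22.9083
```

View pics/hand2.png

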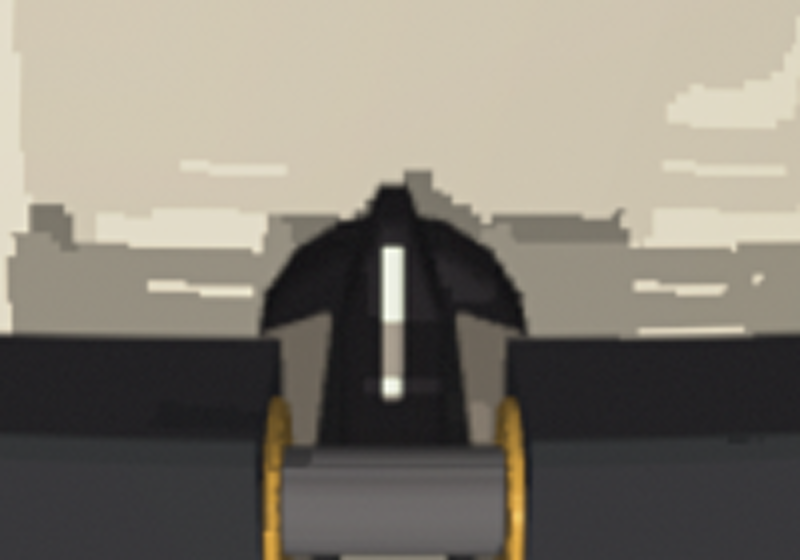

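The knob is held upright, nose straight ahead along tool x, with a 12.8 mm gap. I'll check how far along the bar it is gripped, then carry it over.

```bash
python3 - <<'E'
from h import *
np.set_printoptions(precision=4,suppress=True)
z=np.load("pics/wh2.npz"); T=R.from_rotvec(z["tr"]).as_matrix()
for uv,h in [((318.2,196.5),-.043),((318.2,196.5),-.034),((318.2,211.5),-.043)]:
    p=plane("wrist",uv,z["tp"][2]-h,z); print("in hand (tool)",uv,h,T.T@(p-z["tp"]))
z=np.load("pics/wk2.npz"); p=plane("wrist",(349.5,119.5),.038,z)[:2]; print("k2 tip dist",np.linalg.norm(p-[.4981,-.3675]))
p=[.6896,-.01795]; o=down(np.radians(4.1))
env.movel([.4981,-.3675,.10],speed=.12)
env.goto(np.r_[p,.10],o)
env.movel(np.r_[p,.026],speed=.06); env.hold(.4)
s=env.get_state(); print(s["time"],s["tool_pos"],s["contact_force"],s["wrist_torque"])
pic,d=imaging.capture("scene"); u,v=proj("scene",np.r_[p,.03]).astype(int)
cv2.imwrite("pics/over.png",cv2.resize(pic[v-45:v+30,u-50:u+50,::-1],None,fx=7,fy=7,interpolation=2))
E
```

```text
in hand (tool) (318.2, 196.5) -0.043 [ 0.0328 -0.001  -0.043 ]
in hand (tool) (318.2, 196.5) -0.034 [ 0.0304 -0.001  -0.034 ]
in hand (tool) (318.2, 211.5) -0.043 [ 0.0253 -0.001  -0.043 ]
k2 tip dist 0.027358405098023085
26.8667 [ 0.6896 -0.018   0.0261] [ 0.2943  0.056  -0.7314] [ 0.0163 -0.0006 -0.0024]
```

View pics/over.png

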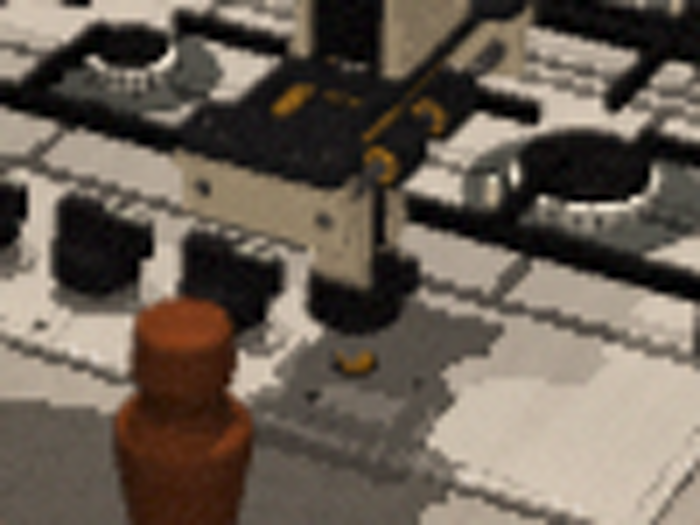

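The knob is hovering just above the yellow seal and is lined up with it. Now the guarded descent.

```bash
python3 - <<'E'
from h import *
np.set_printoptions(precision=4,suppress=True)
p=[.6896,-.01795]
for zt in (.017,.013,.0085):
    hit=env.movel(np.r_[p,zt],speed=.02,threshold=12)
    s=env.get_state(); print(zt,hit,s["time"],s["tool_pos"],s["contact_force"],s["wrist_torque"],s["finger_gap"])
    if hit: break
E
```

```text
0.017 False 27.5167 [ 0.6895 -0.0179  0.0169] [ 0.6284 -0.5286  0.1003] [0.0355 0.0128 0.0059] 0.012500881131265382
0.013 False 27.8667 [ 0.6903 -0.0179  0.013 ] [ 3.9383 -0.5026 -2.516 ] [ 0.0698 -0.8427 -0.0343] 0.012827135744978497
0.0085 False 28.2417 [ 0.6904 -0.0179  0.0085] [ 5.9005  1.0785 -2.5158] [ 0.0899 -1.3665  0.0395] 0.01273322036782497
```

The knob has slid onto the spindle, with a 6 N side load towards +x. I'll ease the target 1.2 mm that way, seat it, then press.

```bash
python3 - <<'E'
from h import *
np.set_printoptions(precision=4,suppress=True)
p=[.6908,-.0179]
def rep(t,h=None):
    s=env.get_state(); print(t,h,round(s["time"],2),s["tool_pos"],s["contact_force"],s["finger_gap"],flush=True); return s
env.movel(np.r_[p,.0085],speed=.02); rep("ease")
h=env.movel(np.r_[p,.0065],speed=.02,threshold=15); env.hold(.3); rep("home",h)
for z in (.004,.002,.001,0.,-.001,-.002,-.003):
    h=env.movel(np.r_[p,z],speed=.02); env.hold(.2); s=rep(z)
    if s["contact_force"][2]>17: break
E
```

```text
ease None 28.49 [ 0.6905 -0.0179  0.0083] [ 2.2596  0.5183 -1.6383] 0.012404783467988083
home False 29.04 [ 0.6906 -0.0179  0.0064] [ 2.6019 -0.3984 -1.3747] 0.012386311748022988
0.004 None 29.52 [ 0.6908 -0.0179  0.0046] [-0.319   0.116   5.7247] 0.012295047801501716
0.002 None 29.97 [ 0.6908 -0.0179  0.0028] [-1.4133 -1.3162  8.1092] 0.012632161808503049
0.001 None 30.42 [ 0.6908 -0.0179  0.0019] [-1.1409  0.3096  8.7315] 0.01281982215780725
0.0 None 30.87 [ 0.6908 -0.0179  0.001 ] [-1.946   0.6162  9.0626] 0.012676763641097656
-0.001 None 31.32 [ 0.691  -0.0179  0.0005] [-2.652   0.3205 12.0077] 0.012680489604323443
-0.002 None 31.77 [ 0.6911 -0.0179  0.0003] [-4.4718 -0.3235 18.3017] 0.012727444866234075
```

The force rose along the spring (5.7 to 9 N) and then climbed steeply over the last 0.5 mm, so the spindle is at its stop. A last check that it stays steady, then I hand in.

```bash
python3 - <<'E'
from h import *
env.hold(.6); s=env.get_state(); print(s["tool_pos"],s["contact_force"],s["gripper_force"],s["time"])
print(close_job())
E
```

```text
[ 6.91084145e-01 -1.78998462e-02  2.87449471e-04] [-4.09728307  0.21074005 19.1531433 ] 45.004860162734985 32.3667
the job is handed in; nothing more can be done
None
```

The job is handed in at 32.4 s: the knob is home on the spindle, nose set to the off direction, and still held pressed at its stop with about 19 N, by force and position readings (no verdict was returned); the first grasp closed on air because the fingertips really sit about 29 mm behind the reported TCP, not 8 mm ahead as documented, so I used the measured offset.

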